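Fill the stand-off crate

ROBOT

A 7-joint arm with a two-finger parallel gripper is mounted at the origin on the work surface. World frame = base frame: x ahead of the robot, y to its left, z up, the work surface at z = 0. Lengths are in m, angles in rad, forces in N, time in s.
With the tool pointing down it reaches from about 0.425 to 0.925 m from the base axis. Payload 6.8 kg.
Tool frame: the origin (TCP) lies midway between the tips of the shut fingers; the grasp point (between the pads) lies 19 mm behind it; z points along the fingers, y is the direction in which the jaws open and shut (so a half turn about z gives the same grasp; the last joint's range is limited). The gripper opens to 85 mm and grips with 20 to 120 N. Pads are 22 mm wide; open, the fingers measure 114 mm over their backs; the gripper's body (76 mm by 85 mm) begins 54 mm behind the grasp point. The pads swing forward as they close: fully open they stand 13 mm farther back than shut.
Start: joints at [1.063, 0.477, 0.022, 1.555, -0.011, 1.109, -0.083], TCP at [0.263, -0.622, 0.231] pointing down, gripper open.
Joint ranges: [-2.96, 2.96], [-0.34, 2.1], [-1.41, 1.46], [0.24, 2.44], [-1.37, 4.51], [0.17, 1.92], [-2.96, 2.96]. Speed limits (rad/s): [2.39, 2.39, 3.14, 3.14, 3.14, 3.14, 3.14].

INTERFACE

Orientations are given as a 3x3 rotation matrix whose columns are the frame's x, y, z axes.
In Python, from cell import r gives the robot as it stands.
- The arm moves only by the tool send_rows, never from a script. Its argument "targets" is a list of rows, each a list of 3 entries, a list of its own where there are three numbers: the closure in counts, from 0 (fully open) to 255 (shut), then the shift along the tool's x, y, z in m, then the turn about the tool's z in degrees. In form: [[hand, [dx, dy, dz], twist], ...]. A call has 1 to 5 rows; each row is the pose to reach, as a shift and turn from the pose commanded when the call began, along the tool's axes at that moment; what a row does not reach only later rows make up. A row lasts 1/8 s, in which the tool goes at most 62.5 mm and 10.7 degrees, less where a joint would pass 70% of its speed; a pose out of reach is approached as far as the arm can. A call with a gripper value outside its range is refused whole. The fingers move at their own pace and stop on an object; the grip force is fixed at half the most. Time passes only in rows, so rows that repeat a pose let the fingers close. It gives the time, the measured TCP pose, the force and the opening at its end, in the units of the state.
- r.read_state(): the state, without advancing time (a new reading comes with each control period).
- r.read_camera(name): name is "scene" or "top" or "wrist"; returns (picture, depth): 400x640x3 uint8, red, green, blue; 400x640 float32, m along the optical axis (not along the pixel's ray), 0 where there is no reading.
- r.camera_params(name): a dict with "fx", "fy", "cx", "cy" (pixels), "T" (4x4, takes a point from camera to world coordinates). Camera axes: x right, y up, looking along -z (the intrinsics and any distortion apply to the point x, -y, -z); pixel columns grow to the right and rows downward; lengths in m; the calibration is good to about 2 mm. A picture is of the moment at which its call begins: read the wrist's pose just before it. camera_params takes no time and is no camera call; for the wrist camera it gives the pose at the moment of the call.
- r.job_done(): hands the job in, once; it reports no verdict.
The state is a dict: "time": time; "qpos": joint angles; "joint_velocities": joint speeds; "effort": joint torques, N m; "tcp_pos": TCP position; "eef_rot": TCP orientation; "ft_force": force on the tool from outside, world axes, zero at the start; "moment": the same for the moment, N m; "grip_width": finger opening in m.
Only numpy, scipy, OpenCV 4.12 (cv2) and the standard library are available. Lean on these libraries where they do the work, as an engineer would, in place of code of your own. Each camera call takes 0.05 s, during which the arm holds its last target.

TASK

The divided white crate on the assembly bench takes three tall aluminium stand-off posts, one per cell, and one is already in it. Stand the two tall posts from the bench upright in the two empty cells, one in each, in either order. Leave the short post and the white spool where they stand, and the post already in the crate standing in its cell.

Things in the scene. Friction and masses are not known exactly. Their poses are not given: they have to be found in the camera images.
- post_a_mid (a point): First tall post, standing on the bench: plain aluminium stand-off post, 100 mm tall: round stem 30 mm in diameter on a disc foot 48 mm in diameter and 8 mm thick, small dark tapped hole in its top; weighs about 0.2 kg. The point is on its axis half-way up, 50 mm above its underside; z is up along the axis. Best gripped across the stem 15 to 20 mm above this point.
- post_b_mid (a point): Second tall post, standing on the bench, the same as the first: plain aluminium stand-off post, 100 mm tall: round stem 30 mm in diameter on a disc foot 48 mm in diameter and 8 mm thick, small dark tapped hole in its top; weighs about 0.2 kg. The point is on its axis half-way up, 50 mm above its underside; z is up along the axis. Best gripped across the stem 15 to 20 mm above this point.
- cell_mid (a point): Centre of the floor of the middle cell of the white divided parts crate, empty at the start. The crate is fixed, 242 x 84 mm outside and 28 mm high, with a 5 mm floor and 5 mm walls; three square cells in a row, each 74 x 74 mm inside, 79 mm from centre to centre. x runs along the row, y across it, z up; the point is 5 mm above the bench
- cell_end (a point): Centre of the floor of the empty end cell of the white divided parts crate, empty at the start. The crate is fixed, 242 x 84 mm outside and 28 mm high, with a 5 mm floor and 5 mm walls; three square cells in a row, each 74 x 74 mm inside, 79 mm from centre to centre. x runs along the row, y across it, z up; the point is 5 mm above the bench
- cell_full (a point): Centre of the floor of the other end cell of the white divided parts crate, which already holds a tall post. The crate is fixed, 242 x 84 mm outside and 28 mm high, with a 5 mm floor and 5 mm walls; three square cells in a row, each 74 x 74 mm inside, 79 mm from centre to centre. x runs along the row, y across it, z up; the point is 5 mm above the bench
- post_in_mid (a point): Tall post already standing in an end cell of the crate, the same as the two on the bench (100 mm tall, stem 30 mm, foot 48 mm). The point is on its axis half-way up, 50 mm above its underside. To be left standing there.
- short_mid (a point): Bystander: short aluminium post standing among the tall ones on the bench, the same stem and foot (30 and 48 mm) but only 55 mm tall. The point is on its axis half-way up. To be left alone.
- spool_mid (a point): Bystander: white nylon spool standing on the bench, 70 mm tall, two flanges 48 mm in diameter and 12 mm thick on a 30 mm core. The point is on its axis half-way up. To be left alone.
Things that resemble listed ones, but are neither listed nor needed, are in the scene too. What is shaped like the part that bears post_b_mid but blue or pink is not meant.

How it is judged:
At the end, for the whole second after the job is handed in: The two tall posts from the bench stand, released and at rest, on the floors of the two empty cells, one in each (axis within 30 mm of the cell's centre, upright within 10 degrees); the post that was already in the crate still stands in its own cell, to the same tolerances (((horizontal distance between post_a_mid and cell_mid below 0.03 m and z of post_a_mid in the frame of cell_mid below 0.06 m and angle between each of post_a_mid, post_b_mid's own z axis and vertical below 0.175 rad and linear speed of each of post_a, post_b below 0.03 m/s and horizontal distance between post_b_mid and cell_end below 0.03 m and z of post_b_mid in the frame of cell_end below 0.06 m) or (horizontal distance between post_a_mid and cell_end below 0.03 m and z of post_a_mid in the frame of cell_end below 0.06 m and angle between each of post_a_mid, post_b_mid's own z axis and vertical below 0.175 rad and linear speed of each of post_a, post_b below 0.03 m/s and horizontal distance between post_b_mid and cell_mid below 0.03 m and z of post_b_mid in the frame of cell_mid below 0.06 m)) and horizontal distance between post_in_mid and cell_full below 0.03 m and z of post_in_mid in the frame of cell_full below 0.06 m and angle between post_in_mid's own z axis and vertical below 0.175 rad and linear speed of post_in below 0.03 m/s); the robot touches nothing.
It fails at once if the short post is moved more than 20 mm or knocked over (distance of short_mid from where it was at the start of the episode above 0.02 m).
It fails at once if the white spool is moved more than 20 mm or knocked over (distance of spool_mid from where it was at the start of the episode above 0.02 m).
It also fails if it takes over 56 s, if anything falls off the work surface, if the arm or the gripper's body presses on something with over 40 N, if the wrist force passes 120 N, or if a joint passes its speed limit or range.

## Working session

There is one attempt and no reset: what is moved stays moved. The work goes in short steps, Python scripts to look and compute and a tool call to move; the robot and the scene stay as the last step left them, time stands still between calls to the robot, and variables do not carry over. Pictures are saved under pics/ and viewed, and the job is handed in when it is done.

Besides the shell and the picture viewer there is one more tool, called by a JSON object that holds its "api" and its "payload", one argument or row to a line. send_rows: Moves the arm, as the interface text tells. Its arguments: {"type":"object","properties":{"targets":{"type":"array"}},"required":["targets"]}

```bash
ls; mkdir -p pics
python3 - <<'E'
from cell import r
import cv2,numpy as np
s=r.read_state();print({k:np.round(v,3) for k,v in s.items()})
for n in("scene","top"):
    p,d=r.read_camera(n);cv2.imwrite(f"pics/{n}0.png",p[:,:,::-1]);np.save(f"{n}0.npy",d)
    c=r.camera_params(n);print(n,c)
E
```

```text
pics
{'time': np.float64(0.0), 'qpos': array([ 1.063,  0.478,  0.022,  1.556, -0.011,  1.109, -0.083]), 'joint_velocities': array([-0.001,  0.001,  0.001, -0.001, -0.   ,  0.001, -0.   ]), 'effort': array([-0.0000e+00, -5.9645e+01,  1.6080e+00, -2.8119e+01,  1.3000e-02,
        9.0000e-03,  0.0000e+00]), 'tcp_pos': array([ 0.262, -0.621,  0.23 ]), 'eef_rot': array([[ 0.921,  0.389, -0.001],
       [ 0.389, -0.921,  0.002],
       [-0.   , -0.002, -1.   ]]), 'ft_force': array([ 0.032, -0.011, -0.457]), 'moment': array([-0.029, -0.006, -0.019]), 'grip_width': np.float64(0.086)}
scene {'fx': 504.64449270768625, 'fy': 504.64449270768625, 'cx': 323.9079514369035, 'cy': 195.6053050908819, 'T': array([[ 0.21837031, -0.67960465,  0.70032273,  1.33969628],
       [ 0.97583479,  0.15780858, -0.15113875, -0.1745339 ],
       [-0.00780234,  0.7164035 ,  0.69764257,  0.86398464],
       [ 0.        ,  0.        ,  0.        ,  1.        ]])}
top {'fx': 460.32205188895267, 'fy': 460.32205188895267, 'cx': 312.8563239260848, 'cy': 197.6028639631473, 'T': array([[-0.00844345,  0.99759922, -0.06873504,  0.50994846],
       [-0.99985134, -0.00945595, -0.01441843, -0.01803949],
       [-0.01503377,  0.06860308,  0.99753075,  1.04862044],
       [ 0.        ,  0.        ,  0.        ,  1.        ]])}
```

View pics/scene0.png

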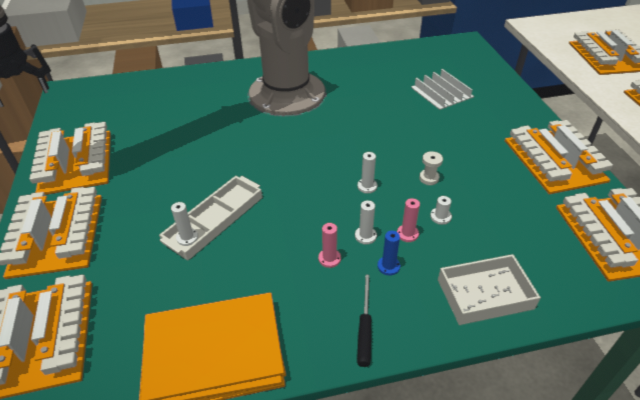

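View pics/top0.png

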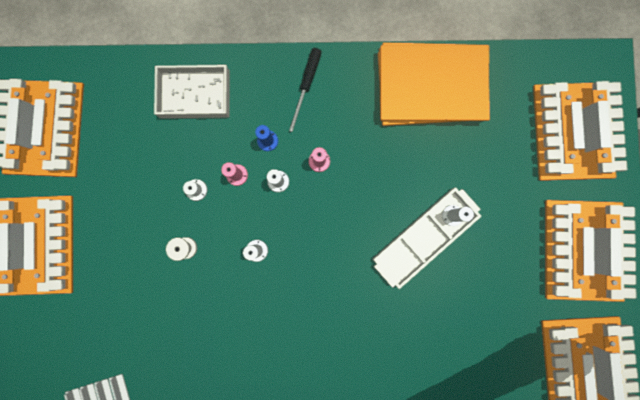

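Plain aluminium candidates in the scene view are (368,172) and (366,221), both tall, and (441,209), which is short. The spool is at (431,167). The pink posts (329,245), (410,219) and the blue one (390,252) are not meant. In the top view the two tall ones are near (255,250) and (277,180). I'll check this in an enlarged crop.

Run:
```python
import cv2
p=cv2.imread("pics/top0.png");cv2.imwrite("pics/c1.png",cv2.resize(p[110:290,150:350],None,fx=4,fy=3.3333,interpolation=cv2.INTER_CUBIC)[:600] if 0 else cv2.resize(p[120:270,150:350],None,fx=4,fy=4,interpolation=cv2.INTER_CUBIC))
cv2.imwrite("pics/c2.png",cv2.resize(p[175:300,360:500],None,fx=4.5,fy=4.5,interpolation=cv2.INTER_CUBIC))
p=cv2.imread("pics/scene0.png");cv2.imwrite("pics/c3.png",cv2.resize(p[140:290,300:470],None,fx=4,fy=4,interpolation=cv2.INTER_CUBIC))
```

```text
(no output)
```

View pics/c1.png

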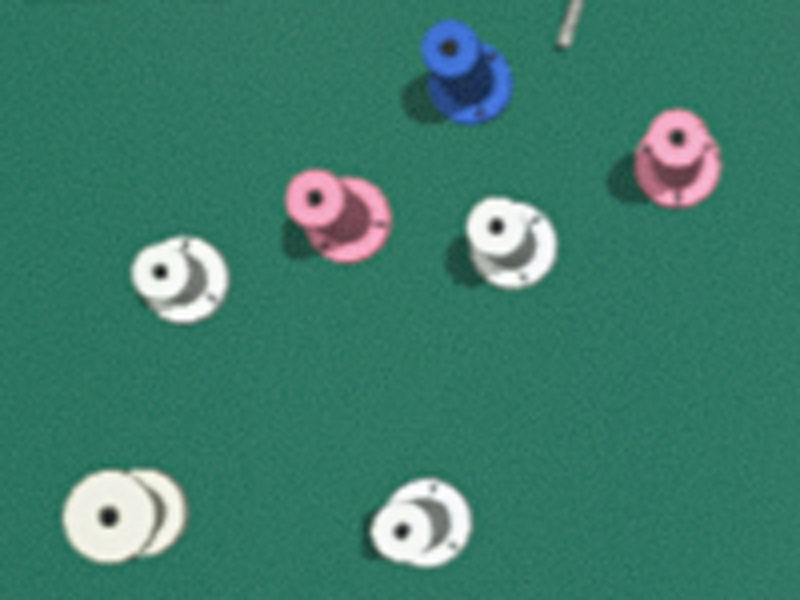

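View pics/c2.png

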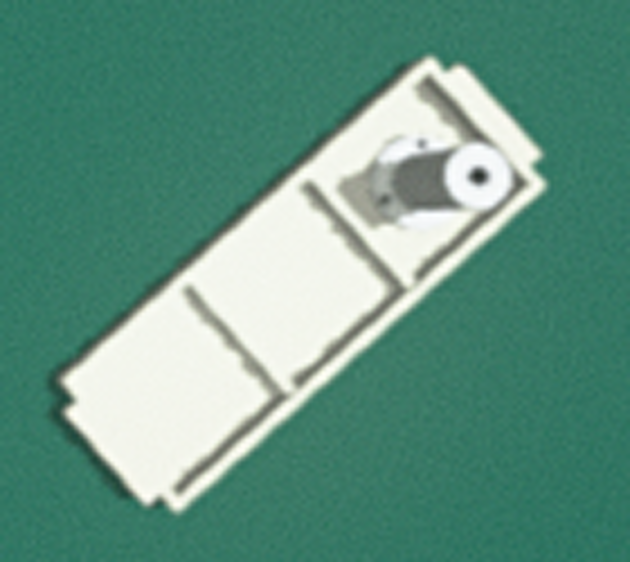

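View pics/c3.png

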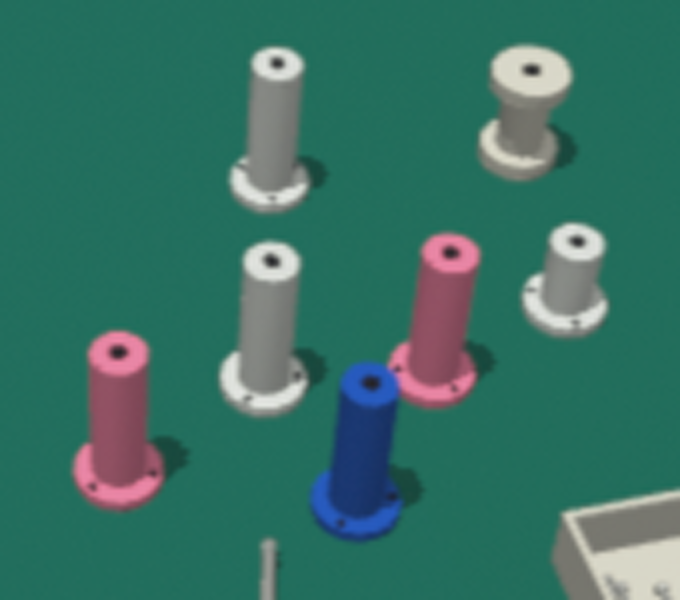

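The crop confirms it. The plain aluminium tall posts have hole centres at top (250,252) / scene (369,156) and top (274,176) / scene (368,205). The short post (shorter stem), the spool and the coloured posts are clearly different.

```bash
cat > h.py <<'E'
from cell import r
import numpy as np
def ray(n,u,v,c=None):
    c=c or r.camera_params(n);T=c["T"]
    d=T[:3,:3]@np.array([(u-c["cx"])/c["fx"],-(v-c["cy"])/c["fy"],-1]);return T[:3,3],d
def onz(n,u,v,z,c=None):
    o,d=ray(n,u,v,c);return o+d*(z-o[2])/d[2]
E
python3 - <<'E'
from h import *
np.set_printoptions(precision=4,suppress=True)
def c1(u,v):return 150+(u+.5)/4-.5,120+(v+.5)/4-.5
def c3(u,v):return 300+(u+.5)/4-.5,140+(v+.5)/4-.5
def c2(u,v):return 360+(u+.5)/4.5-.5,175+(v+.5)/4.5-.5
for n,a,b,z in[("A",(401,530),(277,63),.1),("B",(497,226),(272,260),.1),("short",(160,271),(577,241),.055),("spool",(109,516),(531,70),.07),("pinkL",(315,198),(450,253),.1),("blue",(450,47),(371,383),.1),("pinkR",(677,137),(118,352),.1)]:
    print(n,onz("top",*c1(*a),z),onz("scene",*c3(*b),z))
P=[onz("top",*c2(*q),.028) for q in[(432,58),(60,382),(178,513),(545,185)]]
for p in P:print(p)
P=np.array(P);print(np.linalg.norm(P-np.roll(P,-1,0),axis=1),P.mean(0))
print("post_in",onz("top",*c2(479,176),.105))
d=np.load("top0.npy")
c=r.camera_params("top")
# depth check: crate floor
for q in[(175,400),(290,290),(479,160),(110,330)]:
    u,v=c2(*q);z=d[int(round(v)),int(round(u))];o,e=ray("top",u,v);print("depth",q,o+e*z)
for q in[(410,505),(505,215)]:
    u,v=c1(*q);z=d[int(round(v)),int(round(u))];o,e=ray("top",u,v);print("depth",q,o+e*z)
E
```

```text
A [0.4643 0.126  0.1   ] [0.4639 0.1241 0.1   ]
B [0.6208 0.0762 0.1   ] [0.6207 0.0756 0.1   ]
short [0.6033 0.2643 0.055 ] [0.6028 0.2632 0.055 ]
spool [0.4715 0.2859 0.07  ] [0.4712 0.2847 0.07  ]
pinkL [0.6364 0.1709 0.1   ] [0.6371 0.1695 0.1   ]
blue [0.7151 0.1005 0.1   ] [0.7153 0.0997 0.1   ]
pinkR [ 0.6663 -0.0176  0.1   ] [ 0.6664 -0.0191  0.1   ]
[ 0.5997 -0.3198  0.028 ]
[ 0.4427 -0.1342  0.028 ]
[ 0.379  -0.1904  0.028 ]
[ 0.5367 -0.3731  0.028 ]
[0.2431 0.0849 0.2414 0.0825] [ 0.4895 -0.2544  0.028 ]
post_in [ 0.539  -0.3166  0.105 ]
depth (175, 400) [ 0.4319 -0.1938  0.006 ]
depth (290, 290) [ 0.4859 -0.2529  0.0028]
depth (479, 160) [ 0.5464 -0.3173  0.1038]
depth (110, 330) [ 0.4668 -0.1622  0.005 ]
depth (410, 505) [0.477  0.1215 0.0991]
depth (505, 215) [0.6269 0.0724 0.0965]
```

Both cameras agree within 2 mm and the crate measures 243 x 84 mm, as specified. Targets:

| Item | x (m) | y (m) |
|---|---|---|
| Post A | 0.464 | 0.125 |
| Post B | 0.621 | 0.076 |
| cell_mid | 0.4895 | -0.2544 |
| cell_end | 0.438 | -0.194 |

I'll put the jaw axis across the crate row (world angle 40°), which also clears post B's neighbours.

```bash
cat >> h.py <<'E'
def go(x,y,z,yaw=40.,n=5):
    """full shift/twist to target in tool axes"""
    s=r.read_state();R=s["eef_rot"];p=s["tcp_pos"]
    d=R.T@(np.array([x,y,z])-p)
    th=np.degrees(np.arctan2(R[1,1],R[0,1]));tw=-((yaw-th+180)%360-180)
    print("t",round(float(s["time"]),2),"tcp",p.round(4),"th",round(th,1),"w",round(float(s["grip_width"]),4),"F",s["ft_force"].round(1),"q",s["qpos"].round(2))
    print("shift",d.round(4),"twist",round(tw,1),"rows>=",round(max(np.linalg.norm(d)/.0625,abs(tw)/10.7),1))
E
python3 -c "
from h import *
go(.5,-.3,.23)"
```

```text
t 0.1 tcp [ 0.2625 -0.6213  0.2304] th -67.1 w 0.0855 F [-0.3  0.  -0.5] q [ 1.06  0.48  0.02  1.56 -0.01  1.11 -0.08]
shift [ 0.3438 -0.2035  0.0007] twist -107.1 rows>= 10.0
```

{"api": "send_rows", "payload": {
  "targets": [
    [0,[0.045,-0.027,0],-8],
    [0,[0.09,-0.053,0],-18],
    [0,[0.135,-0.08,0],-28],
    [0,[0.18,-0.107,0],-38],
    [0,[0.225,-0.133,0],-48]
  ]
}}

```text
time: 0.72
tcp_pos: [0.4188, -0.4101, 0.2311]
eef_rot: [[0.322, 0.947, -0.0], [0.947, -0.322, 0.0], [0.0, -0.0, -1.0]]
ft_force: [1.1, 0.3, 0.4]
grip_width: 0.0854
```

```bash
python3 -c "
from h import *
go(.5,-.05,.23)"
```

```text
t 0.72 tcp [ 0.4188 -0.4101  0.2311] th -18.8 w 0.0854 F [1.1 0.3 0.4] q [ 0.85  0.34 -0.24  1.76  0.09  1.05  0.26]
shift [ 0.3671 -0.039   0.0011] twist -58.8 rows>= 5.9
```

{"api": "send_rows", "payload": {
  "targets": [
    [0,[0.055,-0.006,0],-10],
    [0,[0.11,-0.012,0],-20],
    [0,[0.165,-0.018,0],-30],
    [0,[0.22,-0.024,0],-40],
    [0,[0.275,-0.03,0],-50]
  ]
}}

```text
time: 1.35
tcp_pos: [0.4797, -0.1403, 0.2312]
eef_rot: [[-0.518, 0.855, -0.0], [0.855, 0.518, -0.0], [-0.0, -0.0, -1.0]]
ft_force: [1.7, 0.9, 0.9]
grip_width: 0.0855
```

```bash
python3 -c "
from h import *
go(.464,.125,.2)"
```

```text
t 1.35 tcp [ 0.4797 -0.1403  0.2312] th 31.2 w 0.0855 F [1.7 0.9 0.9] q [ 0.62  0.23 -0.53  1.94  0.14  1.01  0.57]
shift [0.2351 0.1241 0.0311] twist -8.8 rows>= 4.3
```

{"api": "send_rows", "payload": {
  "targets": [
    [0,[0.05,0.026,0],-5],
    [0,[0.105,0.055,0],-8.8],
    [0,[0.16,0.084,0.01],-8.8],
    [0,[0.21,0.11,0.02],-8.8],
    [0,[0.235,0.124,0.031],-8.8]
  ]
}}

```text
time: 1.98
tcp_pos: [0.4647, 0.1267, 0.2002]
eef_rot: [[-0.642, 0.767, 0.0], [0.767, 0.642, 0.001], [0.0, 0.001, -1.0]]
ft_force: [-0.2, -0.6, 0.4]
grip_width: 0.0853
```

{"api": "send_rows", "payload": {
  "targets": [
    [0,[0,0,0],0]
  ]
}}

```text
time: 2.1
tcp_pos: [0.4644, 0.1256, 0.1996]
eef_rot: [[-0.643, 0.766, -0.002], [0.766, 0.643, 0.001], [0.002, -0.001, -1.0]]
ft_force: [0.1, -0.3, 0.6]
grip_width: 0.0856
```

```bash
python3 -c "
from h import *
import cv2
go(.464,.125,.047)
p,d=r.read_camera('wrist');cv2.imwrite('pics/w1.png',p[:,:,::-1])"
```

```text
t 2.1 tcp [0.4644 0.1256 0.1996] th 40.0 w 0.0856 F [ 0.1 -0.3  0.6] q [ 0.23  0.27 -0.71  2.    0.22  0.95  0.1 ]
shift [-0.0005 -0.0006  0.1526] twist -0.0 rows>= 2.4
```

View pics/w1.png

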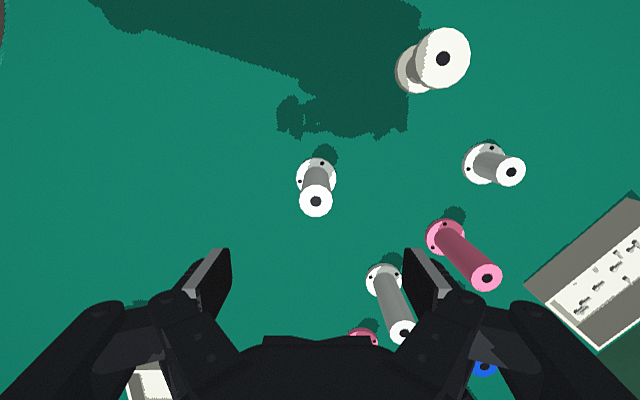

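Post A's top is at (316,201), midway between the pads (about x=317). I'm descending.

{"api": "send_rows", "payload": {
  "targets": [
    [0,[0,0,0.04],0],
    [0,[0,0,0.08],0],
    [0,[0,0,0.12],0],
    [0,[0,0,0.145],0],
    [0,[0,0,0.153],0]
  ]
}}

```text
time: 2.78
tcp_pos: [0.4651, 0.1213, 0.0461]
eef_rot: [[-0.637, 0.771, -0.002], [0.771, 0.637, -0.002], [0.0, -0.003, -1.0]]
ft_force: [0.2, 1.1, -0.7]
grip_width: 0.0855
```

{"api": "send_rows", "payload": {
  "targets": [
    [255,[0,0,0],0],
    [255,[0,0,0],0],
    [255,[0,0,0],0],
    [255,[0,0,0],0],
    [255,[0,0,0],0]
  ]
}}

```text
time: 3.4
tcp_pos: [0.4662, 0.1233, 0.0483]
eef_rot: [[-0.639, 0.769, 0.002], [0.769, 0.639, -0.0], [-0.001, 0.001, -1.0]]
ft_force: [-1.2, -2.1, 6.4]
grip_width: 0.0287
```

{"api": "send_rows", "payload": {
  "targets": [
    [255,[0,0,0],0],
    [255,[0,0,-0.03],0],
    [255,[0,0,-0.08],0],
    [255,[0,0,-0.12],0],
    [255,[0,0,-0.15],0]
  ]
}}

```text
time: 4.03
tcp_pos: [0.4657, 0.1234, 0.1993]
eef_rot: [[-0.639, 0.769, 0.002], [0.769, 0.639, -0.0], [-0.001, 0.001, -1.0]]
ft_force: [0.5, -0.1, -1.5]
grip_width: 0.0288
```

```bash
python3 -c "
from h import *
import cv2
go(.4895,-.2544,.2)
p,d=r.read_camera('wrist');cv2.imwrite('pics/w2.png',p[:,:,::-1])"
```

```text
t 4.03 tcp [0.4657 0.1234 0.1993] th 39.7 w 0.0288 F [ 0.5 -0.1 -1.5] q [ 0.24  0.27 -0.72  2.    0.22  0.94  0.09]
shift [-0.3058 -0.2231 -0.0006] twist -0.3 rows>= 6.1
```

View pics/w2.png

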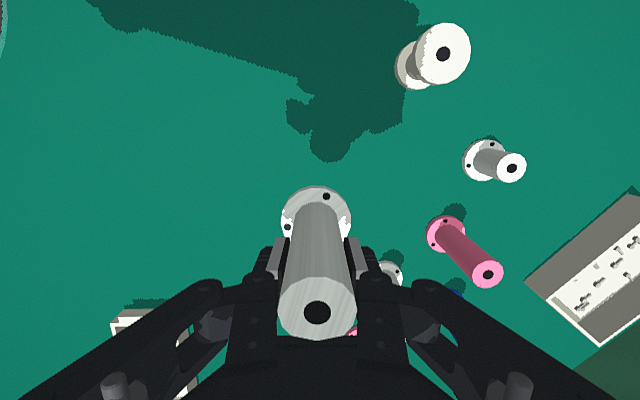

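The post is gripped and upright. Next I carry it to the middle cell.

{"api": "send_rows", "payload": {
  "targets": [
    [255,[-0.02,-0.015,0],0],
    [255,[-0.06,-0.044,0],0],
    [255,[-0.1,-0.073,0],0],
    [255,[-0.14,-0.102,0],0],
    [255,[-0.18,-0.131,0],0]
  ]
}}

```text
time: 4.7
tcp_pos: [0.4794, -0.1004, 0.1972]
eef_rot: [[-0.639, 0.769, 0.0], [0.769, 0.639, -0.0], [-0.0, -0.0, -1.0]]
ft_force: [1.0, -0.0, -1.9]
grip_width: 0.0287
```

{"api": "send_rows", "payload": {
  "targets": [
    [255,[-0.04,-0.029,0],0],
    [255,[-0.08,-0.058,0],0],
    [255,[-0.11,-0.08,0],0],
    [255,[-0.125,-0.091,0],0],
    [255,[-0.125,-0.091,0],0]
  ]
}}

```text
time: 5.32
tcp_pos: [0.4893, -0.2535, 0.197]
eef_rot: [[-0.638, 0.77, -0.0], [0.77, 0.638, 0.0], [0.001, -0.0, -1.0]]
ft_force: [0.3, 0.2, -2.4]
grip_width: 0.0289
```

```bash
python3 -c "
from h import *
import cv2
go(.4895,-.2544,.054)
p,d=r.read_camera('wrist');cv2.imwrite('pics/w3.png',p[:,:,::-1])"
```

```text
t 5.33 tcp [ 0.4893 -0.2535  0.197 ] th 39.6 w 0.0289 F [ 0.3  0.2 -2.4] q [ 0.79  0.36 -0.52  1.86  0.21  0.98  0.86]
shift [-0.0009 -0.0004  0.143 ] twist -0.4 rows>= 2.3
```

View pics/w3.png

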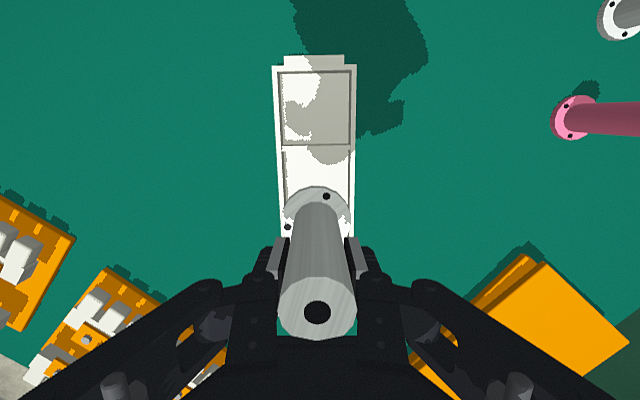

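The jaws line up with the crate row. I lower the post until its bottom is about 1 mm above the floor.

{"api": "send_rows", "payload": {
  "targets": [
    [255,[-0.001,0,0.03],0],
    [255,[-0.001,0,0.07],0],
    [255,[-0.001,0,0.11],0],
    [255,[-0.001,0,0.135],0],
    [255,[-0.001,0,0.142],0]
  ]
}}

```text
time: 6.0
tcp_pos: [0.4897, -0.2512, 0.0541]
eef_rot: [[-0.641, 0.767, -0.002], [0.767, 0.641, 0.002], [0.003, -0.0, -1.0]]
ft_force: [0.1, 0.4, -1.1]
grip_width: 0.0286
```

{"api": "send_rows", "payload": {
  "targets": [
    [255,[0,0,0],0],
    [255,[0,0,0],0]
  ]
}}

```text
time: 6.25
tcp_pos: [0.4913, -0.2538, 0.0566]
eef_rot: [[-0.639, 0.769, 0.002], [0.769, 0.639, -0.001], [-0.002, 0.001, -1.0]]
ft_force: [0.3, -0.5, -1.6]
grip_width: 0.0289
```

{"api": "send_rows", "payload": {
  "targets": [
    [255,[0,0,0.001],0],
    [255,[0,0,0.0025],0],
    [255,[0,0,0.0025],0],
    [255,[0,0,0.0025],0]
  ]
}}

```text
time: 6.75
tcp_pos: [0.4906, -0.2542, 0.0533]
eef_rot: [[-0.639, 0.77, 0.001], [0.77, 0.639, -0.001], [-0.001, 0.0, -1.0]]
ft_force: [-1.5, -0.8, 5.3]
grip_width: 0.0284
```

The force has turned upward (+5 N), so the post is touching the floor. I release, then rise.

{"api": "send_rows", "payload": {
  "targets": [
    [120,[0,0,0],0],
    [0,[0,0,0],0],
    [0,[0,0,0],0],
    [0,[0,0,0],0],
    [0,[0,0,0],0]
  ]
}}

```text
time: 7.38
tcp_pos: [0.4902, -0.2539, 0.0527]
eef_rot: [[-0.639, 0.769, -0.0], [0.769, 0.639, 0.0], [0.0, 0.0, -1.0]]
ft_force: [0.3, -0.3, 0.5]
grip_width: 0.0853
```

{"api": "send_rows", "payload": {
  "targets": [
    [0,[0,0,-0.02],0],
    [0,[0,0,-0.06],0],
    [0,[0,0,-0.11],0],
    [0,[0,0,-0.15],0],
    [0,[0,0,-0.15],0]
  ]
}}

```text
time: 8.0
tcp_pos: [0.4926, -0.2545, 0.2077]
eef_rot: [[-0.639, 0.769, 0.007], [0.769, 0.639, -0.004], [-0.008, 0.003, -1.0]]
ft_force: [0.6, -0.8, -1.1]
grip_width: 0.0854
```

```bash
python3 -c "
from h import *
import cv2
go(.621,.076,.2)
p,d=r.read_camera('scene');cv2.imwrite('pics/s4.png',p[:,:,::-1])"
```

```text
t 8.0 tcp [ 0.4926 -0.2545  0.2077] th 39.7 w 0.0854 F [ 0.6 -0.8 -1.1] q [ 0.79  0.35 -0.53  1.85  0.21  0.99  0.87]
shift [0.1723 0.3099 0.0074] twist -0.3 rows>= 5.7
```

View pics/s4.png

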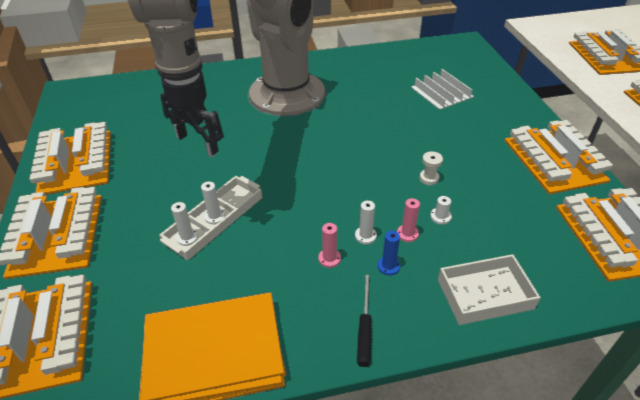

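The post stands in the middle cell at (210,200), and post_in is intact at (181,222). Next is post B at (366,221).

{"api": "send_rows", "payload": {
  "targets": [
    [0,[0.03,0.054,0],0],
    [0,[0.06,0.108,0],0],
    [0,[0.09,0.162,0],0],
    [0,[0.12,0.216,0],0],
    [0,[0.148,0.266,0],0]
  ]
}}

```text
time: 8.68
tcp_pos: [0.6001, 0.0319, 0.202]
eef_rot: [[-0.639, 0.769, -0.002], [0.769, 0.639, -0.0], [0.001, -0.001, -1.0]]
ft_force: [0.8, -1.1, 1.1]
grip_width: 0.0852
```

{"api": "send_rows", "payload": {
  "targets": [
    [0,[0.015,0.028,0],0],
    [0,[0.024,0.044,0.004],0],
    [0,[0.024,0.044,0.006],0],
    [0,[0.024,0.044,0.006],0]
  ]
}}

```text
time: 9.18
tcp_pos: [0.6183, 0.0741, 0.196]
eef_rot: [[-0.637, 0.771, -0.002], [0.771, 0.637, -0.002], [-0.0, -0.002, -1.0]]
ft_force: [-0.0, -1.0, -0.2]
grip_width: 0.0853
```

```bash
python3 -c "
from h import *
import cv2
go(.6208,.0759,.047)
p,d=r.read_camera('wrist');cv2.imwrite('pics/w5.png',p[:,:,::-1])"
```

```text
t 9.18 tcp [0.6183 0.0741 0.196 ] th 39.6 w 0.0853 F [-0.  -1.  -0.2] q [ 0.22  0.49 -0.6   1.69  0.31  1.06  0.21]
shift [-0.0002  0.0034  0.149 ] twist -0.4 rows>= 2.4
```

View pics/w5.png

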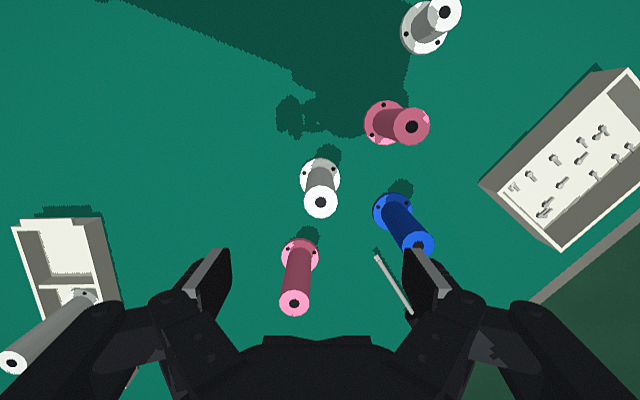

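Post B's top is at (320,202), between the pads. The right pad will come down between the pink post (410,127) and the blue one (418,245), so I twist 7° to centre that gap while descending.

{"api": "send_rows", "payload": {
  "targets": [
    [0,[0,0.003,0.02],-7],
    [0,[0,0.003,0.06],-7],
    [0,[0,0.003,0.105],-7],
    [0,[0,0.003,0.14],-7],
    [0,[0,0.003,0.149],-7]
  ]
}}

```text
time: 9.85
tcp_pos: [0.6195, 0.0762, 0.0457]
eef_rot: [[-0.727, 0.687, -0.004], [0.687, 0.727, -0.001], [0.002, -0.004, -1.0]]
ft_force: [0.1, 0.1, -0.1]
grip_width: 0.0853
```

{"api": "send_rows", "payload": {
  "targets": [
    [255,[0,0,0],0],
    [255,[0,0,0],0],
    [255,[0,0,0],0],
    [255,[0,0,0],0],
    [255,[0,0,0],0]
  ]
}}

```text
time: 10.48
tcp_pos: [0.6219, 0.0782, 0.0492]
eef_rot: [[-0.728, 0.686, 0.002], [0.686, 0.728, -0.001], [-0.002, 0.001, -1.0]]
ft_force: [-1.8, -2.1, 7.1]
grip_width: 0.0286
```

{"api": "send_rows", "payload": {
  "targets": [
    [255,[0,0,0],0],
    [255,[0,0,-0.03],0],
    [255,[0,0,-0.08],0],
    [255,[0,0,-0.13],0],
    [255,[0,0,-0.16],0]
  ]
}}

```text
time: 11.1
tcp_pos: [0.6217, 0.0788, 0.2107]
eef_rot: [[-0.728, 0.686, 0.003], [0.686, 0.728, 0.0], [-0.002, 0.002, -1.0]]
ft_force: [0.0, -0.5, -3.3]
grip_width: 0.0287
```

```bash
python3 -c "
from h import *
go(.4384,-.1941,.21)"
```

```text
t 11.1 tcp [0.6217 0.0788 0.2107] th 46.7 w 0.0287 F [ 0.  -0.5 -3.3] q [ 0.24  0.49 -0.64  1.67  0.32  1.09  0.32]
shift [-5.360e-02 -3.244e-01  1.000e-04] twist 6.7 rows>= 5.3
```

{"api": "send_rows", "payload": {
  "targets": [
    [255,[-0.004,-0.024,0],1],
    [255,[-0.011,-0.066,0],4],
    [255,[-0.018,-0.109,0],6.7],
    [255,[-0.025,-0.151,0],6.7],
    [255,[-0.032,-0.194,0],6.7]
  ]
}}

```text
time: 11.72
tcp_pos: [0.5102, -0.0858, 0.2078]
eef_rot: [[-0.643, 0.766, -0.0], [0.766, 0.643, -0.0], [-0.0, -0.0, -1.0]]
ft_force: [-0.2, -0.6, -2.8]
grip_width: 0.0288
```

```bash
python3 -c "
from h import *
go(.4384,-.1941,.21)"
```

```text
t 11.72 tcp [ 0.5102 -0.0858  0.2078] th 40.0 w 0.0288 F [-0.2 -0.6 -2.8] q [ 0.56  0.3  -0.61  1.92  0.21  0.98  0.55]
shift [-0.0368 -0.1247 -0.0021] twist 0.0 rows>= 2.1
```

{"api": "send_rows", "payload": {
  "targets": [
    [255,[-0.012,-0.042,0],0],
    [255,[-0.024,-0.083,0],0],
    [255,[-0.033,-0.112,0],0],
    [255,[-0.037,-0.125,0],0],
    [255,[-0.037,-0.125,0],0]
  ]
}}

```text
time: 12.35
tcp_pos: [0.4393, -0.1936, 0.2079]
eef_rot: [[-0.642, 0.767, 0.0], [0.767, 0.642, -0.0], [-0.0, 0.0, -1.0]]
ft_force: [-0.2, 0.2, -1.7]
grip_width: 0.0289
```

```bash
python3 -c "
from h import *
import cv2
go(.4384,-.1941,.056)
p,d=r.read_camera('wrist');cv2.imwrite('pics/w6.png',p[:,:,::-1])"
```

```text
t 12.35 tcp [ 0.4393 -0.1936  0.2079] th 39.9 w 0.0289 F [-0.2  0.2 -1.7] q [ 0.79  0.23 -0.57  2.    0.15  0.95  0.84]
shift [ 0.0002 -0.0011  0.1519] twist -0.1 rows>= 2.4
```

View pics/w6.png

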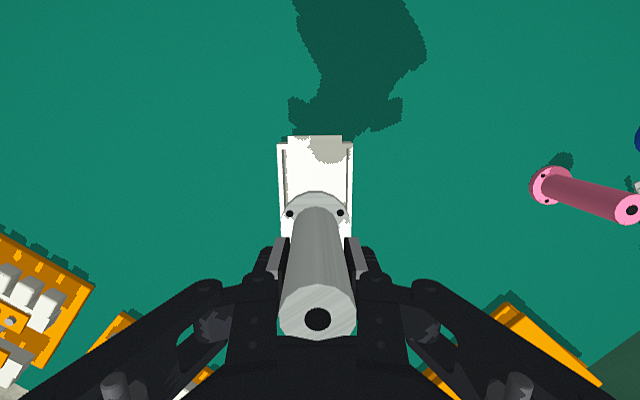

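The post hangs upright and centred across the row, over the end cell, so I lower it.

{"api": "send_rows", "payload": {
  "targets": [
    [255,[0,-0.001,0.03],0],
    [255,[0,-0.001,0.075],0],
    [255,[0,-0.001,0.12],0],
    [255,[0,-0.001,0.144],0],
    [255,[0,-0.001,0.15],0]
  ]
}}

```text
time: 13.02
tcp_pos: [0.4389, -0.1921, 0.0565]
eef_rot: [[-0.645, 0.764, -0.002], [0.764, 0.645, 0.002], [0.003, -0.0, -1.0]]
ft_force: [-0.6, -0.2, -1.3]
grip_width: 0.0286
```

{"api": "send_rows", "payload": {
  "targets": [
    [255,[0,0,0],0],
    [255,[0,0,0],0]
  ]
}}

```text
time: 13.28
tcp_pos: [0.4399, -0.1941, 0.059]
eef_rot: [[-0.643, 0.766, 0.002], [0.766, 0.643, -0.001], [-0.002, 0.001, -1.0]]
ft_force: [0.2, -0.4, -2.5]
grip_width: 0.0289
```

{"api": "send_rows", "payload": {
  "targets": [
    [255,[0,0,0.002],0],
    [255,[0,0,0.004],0],
    [255,[0,0,0.0045],0],
    [255,[0,0,0.0045],0]
  ]
}}

```text
time: 13.78
tcp_pos: [0.4391, -0.1945, 0.0542]
eef_rot: [[-0.643, 0.766, 0.001], [0.766, 0.643, -0.001], [-0.001, -0.0, -1.0]]
ft_force: [-2.6, 0.1, 7.2]
grip_width: 0.0288
```

Contact at +7 N, so I release and rise.

{"api": "send_rows", "payload": {
  "targets": [
    [120,[0,0,0],0],
    [0,[0,0,0],0],
    [0,[0,0,0],0],
    [0,[0,0,0],0],
    [0,[0,0,0],0]
  ]
}}

```text
time: 14.4
tcp_pos: [0.4387, -0.1941, 0.0533]
eef_rot: [[-0.643, 0.766, 0.0], [0.766, 0.643, 0.0], [0.0, 0.0, -1.0]]
ft_force: [0.5, -0.1, -0.2]
grip_width: 0.0855
```

{"api": "send_rows", "payload": {
  "targets": [
    [0,[0,0,-0.02],0],
    [0,[0,0,-0.06],0],
    [0,[0,0,-0.11],0],
    [0,[0,0,-0.16],0],
    [0,[0,0,-0.16],0]
  ]
}}

```text
time: 15.02
tcp_pos: [0.4412, -0.1949, 0.2171]
eef_rot: [[-0.643, 0.766, 0.007], [0.766, 0.643, -0.004], [-0.007, 0.003, -1.0]]
ft_force: [0.8, 0.4, -0.3]
grip_width: 0.0853
```

{"api": "send_rows", "payload": {
  "targets": [
    [0,[0.05,0,-0.02],0],
    [0,[0.1,0,-0.04],0],
    [0,[0.15,0.04,-0.04],0],
    [0,[0.2,0.08,-0.04],0],
    [0,[0.2,0.08,-0.04],0]
  ]
}}

```text
time: 15.65
tcp_pos: [0.3707, 0.0142, 0.253]
eef_rot: [[-0.648, 0.761, 0.0], [0.761, 0.648, -0.0], [-0.0, -0.0, -1.0]]
ft_force: [0.3, -0.4, -0.6]
grip_width: 0.0852
```

{"api": "send_rows", "payload": {
  "targets": [
    [0,[0,0,0],0],
    [0,[0,0,0],0]
  ]
}}

```text
time: 15.9
tcp_pos: [0.3712, 0.0092, 0.2528]
eef_rot: [[-0.641, 0.768, -0.001], [0.768, 0.641, 0.0], [0.001, -0.001, -1.0]]
ft_force: [0.2, 0.5, -0.6]
grip_width: 0.0856
```

```bash
python3 -c "
from h import *
import cv2
p,d=r.read_camera('top');cv2.imwrite('pics/t7.png',cv2.resize(p[170:310,350:510,::-1],None,fx=4,fy=4,interpolation=cv2.INTER_CUBIC))
p,d=r.read_camera('scene');cv2.imwrite('pics/s7.png',p[:,:,::-1])"
```

```text
(no output)
```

View pics/t7.png

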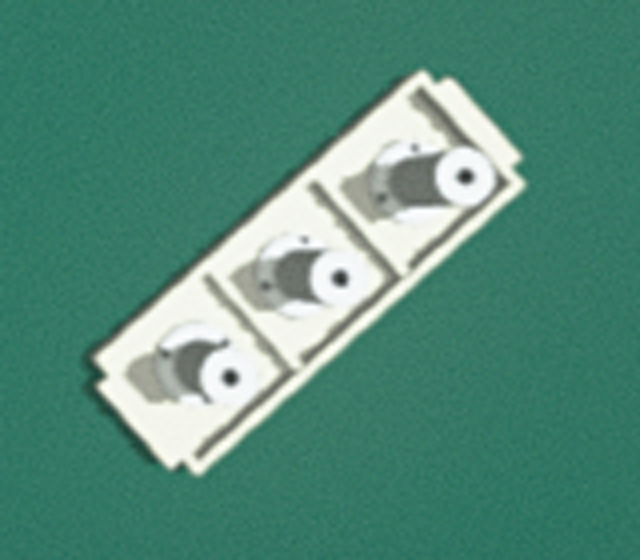

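View pics/s7.png

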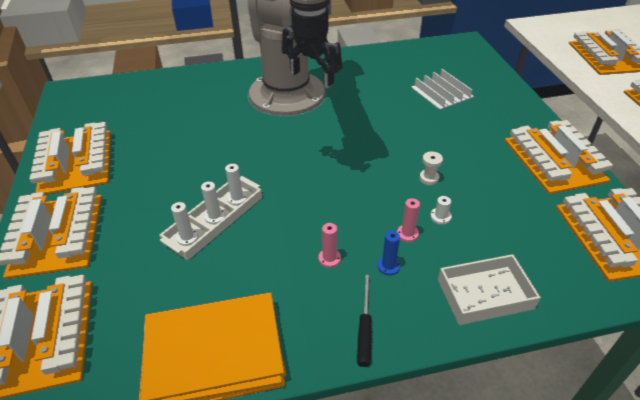

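All three posts stand upright in their cells, with hole centres in the crop at (231,377), (341,278) and (466,176). The other objects haven't moved. One numeric check, then I hand in.

```bash
python3 -c "
from h import *
for n,q,c in [('end',(231,377),(.4384,-.1941)),('mid',(341,278),(.4895,-.2544)),('full',(466,176),(.5406,-.3147))]:
    w=onz('top',350+(q[0]+.5)/4-.5,170+(q[1]+.5)/4-.5,.105);print(n,w.round(4),'off mm',(1000*np.linalg.norm(w[:2]-c)).round(1))
s=r.read_state();print(s['time'],abs(s['joint_velocities']).max())
r.job_done()"
```

```text
end [ 0.4384 -0.195   0.105 ] off mm 0.9
mid [ 0.488  -0.2519  0.105 ] off mm 2.9
full [ 0.5392 -0.3168  0.105 ] off mm 2.5
16.0 0.006220332318148359
the job is handed in; nothing more can be done
```

Both tall aluminium posts from the bench now stand in the crate, and I handed the job in at 16 s of the 56 s allowed. The first went into the middle cell and the second into the empty end cell. I set each one down until it touched the floor, let go and moved the arm clear.

- **Position:** the last top-camera check put the post axes 0.9 mm (end), 2.9 mm (middle) and 2.5 mm (the post already there) from their cell centres. The limit is 30 mm.
- **Upright:** all three posts look upright in the last pictures; I didn't measure the tilt.
- **Other objects:** the short post, the spool and the coloured posts look unmoved in the last scene picture. I judged that by eye.
- **Forces:** the largest wrist force I saw at the end of any move was about 8 N.

No check failed or disagreed.

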